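# Make up the soldering kit and the oiling kit

### The arm

A 6-joint arm with a two-finger parallel gripper is mounted at the origin on a cart in front of the work surface, level with it; the furniture and walls round the work are solid. World frame = base frame: x ahead of the robot, y to its left, z up, the work surface at z = 0. Lengths are in m, angles in rad, forces in N, time in s.
With the tool pointing down it reaches from about 0.325 to 0.9 m from the base axis. Payload 6.1 kg.
Tool frame: the origin (TCP) lies at the very end of the fingers, on their centre line; the grasp point (between the pads) lies 19 mm behind it (grip_depth is the distance from the TCP to the grasp point, in m); z points along the fingers, y is the direction in which the jaws open and shut (so a half turn about z gives the same grasp; the last joint's range is limited). The gripper opens to 87 mm and grips with 3 to 60 N. Pads are 19 mm wide; open, the fingers measure 117 mm over their backs; the gripper's body (75 mm by 190 mm) begins 51 mm behind the grasp point.
Start: joints at [1.201, 0.22, 1.526, -0, 1.395, -0.126], TCP at [0.151, 0.607, 0.223] pointing down, gripper open.
Joint ranges: [-2.98, 2.98], [-0.91, 2.08], [0.09, 2.57], [-1.24, 4.39], [0.2, 2.65], [-2.68, 2.68]. Speed limits (rad/s): [2.57, 2.57, 3.01, 3.14, 3.14, 3.14].

### API

Orientations are given as a 3x3 rotation matrix whose columns are the frame's x, y, z axes.
In Python, from cell import state, capture, finish_job, spot_in, silhouettes, mark_of, grip_depth gives the robot as it stands.
- The arm moves only by the tool carry_out, never from a script. Its argument "commands" is a list of rows, each a list of 7 numbers: the turn, a rotation vector about the world's x, y, z in degrees, then the shift along the world's x, y, z in cm, then the opening, from -1 (shut) to 1 (fully open). In form: [[ax, ay, az, tx, ty, tz, claw], ...]. A call has 1 to 12 rows; each row shifts and turns the pose as measured when the row begins; what a row does not reach is not made up. A row lasts 1/12 s, in which the tool goes at most 41.7 mm and 7.16 degrees, less where a joint would pass 70% of its speed; a pose out of reach is approached as far as the arm can. A call with a gripper value outside its range is refused whole. The fingers move at their own pace and stop on an object; "newtons" is the grip in N (left out, the last holds). Time passes only in rows, so rows that do not move let the fingers close. It gives the time, the measured TCP pose, the force and the opening at its end, in the units of the state.
- state(): the state, without advancing time (a new reading comes with each control period).
- capture(name): name is "side" or "top"; returns a dict with "image" (480x640x3 uint8, red, green, blue), "camera_matrix" (3x3 intrinsics, pixels), "pose" (4x4, takes a point from camera to world coordinates). Camera axes: x right, y down, z forward; pixel columns grow to the right and rows downward; lengths in m; the calibration is good to about 2 mm. A picture is of the moment at which its call begins. There is no depth.
- finish_job(): hands the job in, once; it reports no verdict.
Trained networks look in a picture, given as the dict that the camera call returned (one of the last four; its "shot" number tells which), for a name from the list of things; names that differ only in an ending like _2 or _b are one class to them, and where a whole thing is asked for, a point or a joint stands for the part that bears it (a point fixed in the world has none). Each returns a list of dicts, best first, with "conf" (0 to 1); they miss things now and then, are a little off and sometimes report something else, mostly with a low value. They report only what shows in the picture. A call takes as long as a camera call.
- spot_in(picture, target): "at" ([row, column] as shares, 0 to 1, of the picture: columns of its width, rows of its height, amid what is visible of it).
- silhouettes(picture, target): "region" (480x640 bool, what is visible of it) and "at" ([row, column] as shares, 0 to 1, of the picture: columns of its width, rows of its height, amid what is visible of it).
- mark_of(picture, target): "at" ([row, column] as shares, 0 to 1, of the picture: columns of its width, rows of its height: a listed point, or the origin of a listed thing).
The state is a dict: "t": time; "joint_pos": joint angles; "joint_vel": joint speeds; "joint_efforts": joint torques, N m; "position": TCP position; "tcp_rot": TCP orientation; "contact_force": force on the tool from outside, world axes, zero at the start; "moment": the same for the moment, N m; "width": finger opening in m.
Only numpy, scipy, OpenCV 4.12 (cv2) and the standard library are available. Lean on these libraries where they do the work, as an engineer would, in place of code of your own. Each camera call takes 0.05 s, during which the arm holds its last target. There are 200 camera calls.

### The job

Make up two repair kits on their fitted boards. On the longer, three-well board goes the soldering kit: the solder spool in the small plain well, the red flux tin in the large plain well and the white flux bottle in the collared well; on the shorter board goes the oiling kit: the amber oil bottle in the collared well and the grease jar in the plain one. Stand each thing upright on the floor of its well, never tip either bottle, and leave the glue bottle and the mouthpiece where they are.

Things in the scene. Friction and masses are not known exactly. Their poses are not given: they have to be found in the camera images.
- solder_board: Longer ply board, fixed, 84 x 189 mm, for the soldering kit. Origin: centre of underside; y along it, z up. Top at z = 16 mm, well floors at z = 6 mm. Wells on x = 0: y = -63.5 mm small plain well (44 mm wide) for the spool; y = -2.5 mm large plain well (64 mm) for the tin; y = +61 mm well for the flux bottle (bore 41 mm) in a 4 mm thick metal collar, top at z = 30 mm. Yaw: -0.4 to 0 rad.
- oil_board: Shorter ply board, fixed, 70 x 123 mm, for the oiling kit. Origin: centre of underside; y along it, z up. Top at z = 16 mm, well floors at z = 6 mm. Wells on x = 0: y = -27.5 mm well for the oil bottle (bore 42 mm) in a 4 mm thick metal collar, top at z = 30 mm; y = +28.5 mm plain well (48 mm wide) for the grease jar. Yaw: -0.4 to 0 rad.
- flux_tin: Squat red round tin with a black screw lid, closed, 48 mm across and 51 mm high, about 55 g, standing upright. Origin: centre of the underside; z up the axis.
- solder_spool: Small pale grey spool of solder standing on one flange: two flanges 28 mm across and 6 mm thick, waist 13 mm, 26 mm high over all (upper flange from 20 to 26 mm), about 50 g. Grip it across the upper flange. Origin: centre of the underside; z up the axis.
- flux_bottle: Milky white dropper bottle with its cap off: round body 25 mm across up to 56 mm, then a narrow spout to 78 mm, about 30 g, standing upright. Origin: centre of the underside; z up the axis.
- oil_bottle: Amber brown round bottle with a black cap: body 26 mm across up to 66 mm, cap to 80 mm, about 50 g, standing upright. Origin: centre of the underside; z up the axis.
- grease_jar: Small squat round glass jar with a blue lid, 32 mm across (the lid 29 mm, from 31 mm up), 36 mm high, about 35 g, standing upright. Origin: centre of the underside; z up the axis.
- glue_bottle: Flat white glue bottle with a tall blue cap, 22 x 31 mm and 75 mm high, standing loose; belongs to neither kit. Origin: centre of the underside; z up the axis.
- mouthpiece: Black woodwind mouthpiece with a pale reed and brass ligature, standing loose on its shank, 34 x 31 mm and 80 mm high; belongs to neither kit. Origin: centre of the underside; z up the axis.

How it is judged:
By the outcome, as a careful person would: the job done as asked, in the order asked, and still so for the second after the job is handed in, with the robot touching nothing.
It also fails if it takes over 109 s, if anything falls off the work surface, if the arm or the gripper's body presses on something with over 40 N, if the wrist force passes 120 N, or if a joint passes its speed limit or range.

## Working session

There is one attempt and no reset: what is moved stays moved. The work goes in short steps, Python scripts to look and compute and a tool call to move; the robot and the scene stay as the last step left them, time stands still between calls to the robot, and variables do not carry over. Pictures are saved under pics/ and viewed, about 12 in all and at most 16, crops included, and the job is handed in when it is done.

Besides the shell and the picture viewer there is one more tool, called after "Call:" in YAML: its name, and indented under it one key for each argument. carry_out: Moves the arm, as the interface text tells. Its arguments: {"type":"object","properties":{"commands":{"type":"array","items":{"type":"array","items":{"type":"number"}}},"newtons":{"type":"number"}},"required":["commands"]}

```bash
ls; mkdir -p pics
cat > h.py <<'E'
import numpy as np, cv2
from cell import state, capture, finish_job, spot_in, silhouettes, mark_of, grip_depth
N=["solder_board","oil_board","flux_tin","solder_spool","flux_bottle","oil_bottle","grease_jar","glue_bottle","mouthpiece"]
def save(c,n): cv2.imwrite(f"pics/{n}.png",c["image"][:,:,::-1])
def ray(c,at):
    K=c["camera_matrix"];P=np.array(c["pose"])
    d=P[:3,:3]@np.linalg.inv(K)@[at[1]*640,at[0]*480,1]
    return P[:3,3],d
def onz(c,at,z):
    o,d=ray(c,at); return o+d*(z-o[2])/d[2]
def proj(c,p):
    P=np.linalg.inv(c["pose"]);q=c["camera_matrix"]@(P[:3,:3]@np.array(p)+P[:3,3]);return q[:2]/q[2]
E
python3 - <<'E'
from h import *
print(state())
for v in ("top","side"):
    c=capture(v);save(c,v+"0");print(v,np.round(c["pose"],3).tolist(),c["camera_matrix"].tolist())
    for n in N:
        m=mark_of(c,n)[:2]; s=silhouettes(c,n)[:1]
        print(n,[(round(x["conf"],2),np.round(onz(c,x["at"],0),3)[:2].tolist(),np.round(np.array(x["at"])*[480,640]).tolist()) for x in m], [(round(x["conf"],2),np.round(np.array(x["at"])*[480,640]).tolist(),int(x["region"].sum())) for x in s])
E
```

```text
pics
{'t': 0.0, 'joint_pos': array([ 1.20087772e+00,  2.21234015e-01,  1.52759709e+00, -4.23827661e-06,
        1.39469985e+00, -1.26082108e-01]), 'joint_vel': array([ 0.00072441, -0.00306211,  0.00014646, -0.00031373, -0.00086715,
       -0.00051228]), 'joint_efforts': array([-1.51107079e-04, -4.94618762e+01, -3.87376606e+01,  6.98140869e-02,
        5.69750648e-02, -1.39164190e-04]), 'position': array([0.15066211, 0.60593485, 0.22143979]), 'tcp_rot': array([[-9.70418979e-01,  2.41426013e-01, -6.96882858e-04],
       [ 2.41426900e-01,  9.70417323e-01, -1.80869890e-03],
       [ 2.39600231e-04, -1.92344201e-03, -9.99998121e-01]]), 'contact_force': array([-0.4479798 , -0.28091148,  0.45694396]), 'moment': array([-0.04924203,  0.02097363,  0.04633074]), 'width': 0.08706834803666734}
top [[0.018, -0.985, 0.173, 0.343], [-0.999, -0.023, -0.028, 0.256], [0.031, -0.172, -0.985, 0.888], [0.0, 0.0, 0.0, 1.0]] [[473.8362736288054, 0.0, 317.8418993649681], [0.0, 473.8362736288054, 239.48071144676413], [0.0, 0.0, 1.0]]
solder_board [] [(0.63, [228.0, 231.0], 4429)]
oil_board [(0.62, [0.651, 0.0
[... 1019 characters left out ...]
76)]
oil_board [(0.56, [0.649, 0.052], [360.0, 456.0])] [(0.81, [359.0, 456.0], 3418)]
flux_tin [(0.77, [0.506, 0.095], [350.0, 351.0])] [(0.55, [340.0, 354.0], 1404)]
solder_spool [(0.8, [0.392, 0.2], [311.0, 265.0])] [(0.84, [305.0, 266.0], 376)]
flux_bottle [(0.74, [0.365, 0.317], [268.0, 243.0])] [(0.72, [257.0, 241.0], 422)]
oil_bottle [(0.71, [0.632, 0.263], [272.0, 404.0])] [(0.97, [254.0, 407.0], 661)]
grease_jar [(0.81, [0.541, 0.175], [312.0, 363.0])] [(0.85, [303.0, 364.0], 487)]
glue_bottle [(0.69, [0.643, 0.367], [238.0, 395.0]), (0.19, [0.364, 0.306], [272.0, 243.0])] [(0.95, [227.0, 393.0], 456)]
mouthpiece [(0.94, [0.404, 0.423], [232.0, 261.0])] [(0.96, [215.0, 259.0], 631)]
```

View pics/top0.png

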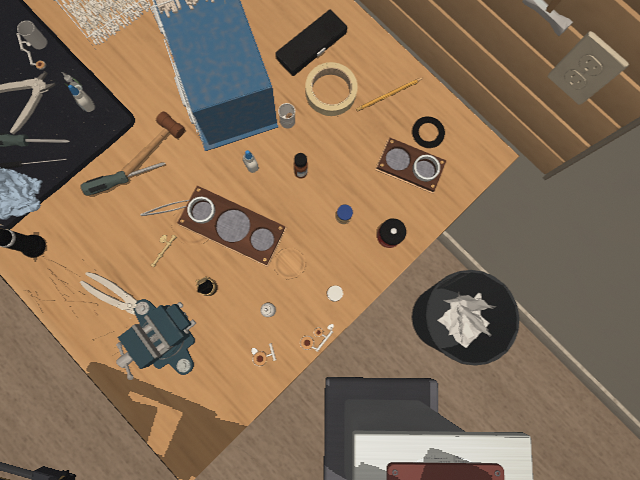

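View pics/side0.png

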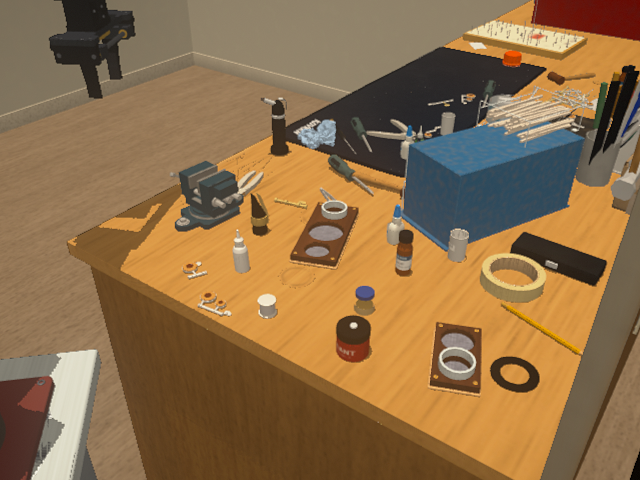

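Top picture: the solder board is near px (231,228) with its collar at (201,208). The oil board is near (411,165) with its collar at (427,167). Side picture: the tin is at (352,340), spool (267,306), flux bottle (241,255), oil bottle (404,254), jar (364,301), all on clear table. The glue bottle and mouthpiece stand apart from these. Next I fit exact poses from the silhouettes in both views.

```bash
cat > fit.py <<'E'
from h import *
from scipy.optimize import minimize
a=np.linspace(0,2*np.pi,24,endpoint=False)
def cyl(*rz): return np.vstack([np.c_[r*np.cos(a),r*np.sin(a),0*a+z] for r,z in rz])
def box(w,l,h): return np.array([[x*w/2,y*l/2,z] for x in(-1,1) for y in(-1,1) for z in(0,h)])
# lists of convex parts
M={"solder_board":[box(.084,.189,.016),cyl((.0245,.016),(.0245,.03))+[0,.061,0]],
"oil_board":[box(.070,.123,.016),cyl((.025,.016),(.025,.03))-[0,.0275,0]],
"flux_tin":[cyl((.024,0),(.024,.051))],"solder_spool":[cyl((.014,0),(.014,.026))],
"flux_bottle":[cyl((.0125,0),(.0125,.056)),cyl((.004,.056),(.003,.078))],
"oil_bottle":[cyl((.013,0),(.013,.066)),cyl((.009,.066),(.009,.08))],
"grease_jar":[cyl((.016,0),(.016,.031)),cyl((.0145,.031),(.0145,.036))]}
S=4
def render(c,n,p):
    im=np.zeros((480*S,640*S),np.uint8);co,si=np.cos(p[2]),np.sin(p[2])
    R=np.array([[co,-si,0],[si,co,0],[0,0,1]])
    for part in M[n]:
        w=part@R.T+[p[0],p[1],p[3] if len(p)>3 else 0]
        q=np.array([proj(c,v) for v in w])
        cv2.fillConvexPoly(im,cv2.convexHull(((q+.5)*S).astype(np.int32)),1)
    return cv2.resize(im.astype(np.float32),(640,480),interpolation=cv2.INTER_AREA)
def fit(cs,n,p0):
    ms=[]
    for c in cs:
        s=silhouettes(c,n)
        s=[x for x in s[:3] if np.hypot(*(np.array(x["at"])[::-1]*[640,480]-proj(c,[p0[0],p0[1],.02])))<40]
        if s: ms.append((c,s[0]["region"].astype(np.float32)))
    bd="board" in n
    def cost(q,ms=ms):
        p=[q[0]/100,q[1]/100,q[2]/10 if bd else 0]
        return sum(1-np.minimum(r:=render(c,n,p),m).sum()/np.maximum(r,m).sum() for c,m in ms)
    q0=[p0[0]*100,p0[1]*100]+([p0[2]*10] if bd else [])
    f=lambda ms:minimize(cost,q0,args=(ms,),method="Nelder-Mead",options=dict(initial_simplex=np.array([q0]+[list(np.array(q0)+.6*np.eye(len(q0))[i]) for i in range(len(q0))]),xatol=.02,fatol=1e-4))
    out=f(ms); print(n,np.round(out.x/[100,100]+[0,0] if not bd else out.x/[100,100,10],4),"cost",round(out.fun,2),"of",len(ms),"| single:",[np.round(f([m]).x,2).tolist() for m in ms])
    return out.x
E
python3 - <<'E'
from fit import *
cs=[capture("side"),capture("top")]
for n,p in {"solder_board":(.519,.392,-.4),"oil_board":(.65,.05,-.35),"flux_tin":(.508,.095),"solder_spool":(.392,.2),"flux_bottle":(.365,.317),"oil_bottle":(.63,.264),"grease_jar":(.543,.176)}.items(): fit(cs,n,p)
for v,pt in (("side",(447,240)),("top",(205,147)),("top",(277,127)),("side",(405,205)),("side",(582,192))):
    print(v,pt,onz(cs[v=="top"],(pt[1]/480,pt[0]/640),0).round(3))
E
```

```text
solder_board [ 0.5203  0.3926 -0.4128] cost 0.15 of 2 | single: [[52.08, 39.06, -4.08], [52.17, 39.43, -4.13]]
oil_board [ 0.6486  0.0525 -0.3908] cost 0.12 of 2 | single: [[64.72, 5.14, -3.95], [64.95, 5.31, -3.88]]
flux_tin [0.5089 0.0956] cost 0.18 of 2 | single: [[50.79, 9.41], [50.98, 9.56]]
solder_spool [0.3969 0.1997] cost 0.29 of 2 | single: [[39.54, 19.57], [39.73, 20.02]]
flux_bottle [0.3625 0.3181] cost 0.37 of 2 | single: [[36.16, 31.6], [36.35, 31.85]]
oil_bottle [0.6307 0.2682] cost 0.25 of 2 | single: [[63.01, 26.76], [63.38, 26.8]]
grease_jar [0.5459 0.1824] cost 0.32 of 2 | single: [[54.33, 18.01], [54.62, 18.3]]
side (447, 240) [0.735 0.347 0.   ]
top (205, 147) [0.678 0.455 0.   ]
top (277, 127) [0.724 0.316 0.   ]
side (405, 205) [0.693 0.48  0.   ]
side (582, 192) [1.071 0.476 0.   ]
```

Call:
carry_out:
  commands:
    - [0,0,-7,2.05,-3.4,0,0.2]
    - [0,0,-7,2.05,-3.4,0,0.2]
    - [0,0,-7,2.05,-3.4,0,0.2]
    - [0,0,-7,2.05,-3.4,0,0.2]
    - [0,0,-7,2.05,-3.4,0,0.2]
    - [0,0,-7,2.05,-3.4,0,0.2]
    - [0,0,-7,2.05,-3.4,0,0.2]
    - [0,0,-7,2.05,-3.4,0,0.2]
    - [0,0,-7,2.05,-3.4,0,0.2]
    - [0,0,-7,2.05,-3.4,0,0.2]
    - [0,0,-7,2.05,-3.4,0,0.2]
    - [0,0,-7,2.05,-3.4,0,0.2]
  newtons: 15

```text
t: 3.7
position: [0.3985, 0.1859, 0.2222]
tcp_rot: [[0.168, 0.986, 0.007], [0.986, -0.168, 0.003], [0.004, 0.007, -1.0]]
contact_force: [1.2, -0.1, 0.3]
width: 0.0523
```

Call:
carry_out:
  commands:
    - [0,0,-6,0,0.7,-3.5,0.2]
    - [0,0,-6,-0.15,0.7,-3.5,0.2]
    - [0,0,-1,0,0,-3.5,0.2]
    - [0,0,0,0,0,-3,0.2]
    - [0,0,0,0,0,-2,0.2]
    - [0,0,0,0,0,0,0.2]

```text
t: 4.2
position: [0.4066, 0.1886, 0.0675]
tcp_rot: [[0.424, 0.905, 0.024], [0.906, -0.424, -0.0], [0.01, 0.022, -1.0]]
contact_force: [-0.7, -0.2, 0.8]
width: 0.0523
```

Run:
```python
from h import *
s=state();print(s["position"],s["width"],s["tcp_rot"][:,1])
c=capture("side")
print([proj(c,s["position"]).round(),proj(c,s["position"]+s["tcp_rot"][:,1]*s["width"]/2).round()])
x,y=proj(c,[.397,.1997,.013]).astype(int)
cv2.imwrite("pics/a.png",cv2.resize(c["image"][y-80:y+70,x-100:x+100,::-1],None,fx=4,fy=4))
print(x,y)
```

```text
[0.40663239 0.18863888 0.06748399] 0.05228403472651218 [ 0.90536189 -0.42406935  0.02202344]
[array([274., 280.]), array([290., 283.])]
267 304
```

View pics/a.png

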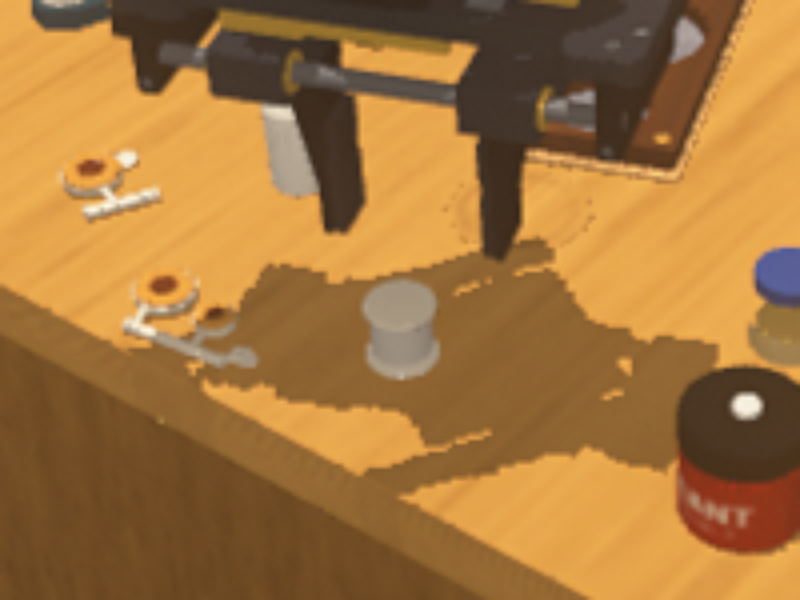

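Call:
carry_out:
  commands:
    - [0,1.4,0,-0.5,0.6,0,0.2]
    - [0,0,0,-0.45,0.5,0,0.2]
    - [0,0,0,0,0,-1,0.2]
    - [0,0,0,0,0,-1,0.2]
    - [0,0,0,0,0,-1,0.2]
    - [0,0,0,0,0,0,0.2]
    - [0,0,0,0,0,0,0.2]

```text
t: 4.83
position: [0.4027, 0.204, 0.0441]
tcp_rot: [[0.422, 0.907, 0.011], [0.907, -0.422, 0.004], [0.009, 0.009, -1.0]]
contact_force: [0.8, 0.0, -0.8]
width: 0.0522
```

Call:
carry_out:
  commands:
    - [0,0.6,0,-0.6,-0.4,0,0.2]
    - [0,0,0,0,0,0,0.2]
    - [0,0,0,0,0,-1,0.2]
    - [0,0,0,0,0,-1,0.2]
    - [0,0,0,0,0,-1,0.2]
    - [0,0,0,0,0,0,0.2]
    - [0,0,0,0,0,0,0.2]

```text
t: 5.42
position: [0.3961, 0.1991, 0.011]
tcp_rot: [[0.422, 0.906, -0.0], [0.906, -0.422, 0.004], [0.004, -0.002, -1.0]]
contact_force: [0.3, -0.8, -0.4]
width: 0.0523
```

Call:
carry_out:
  commands:
    - [0,0,0,0,0,0,-1]
    - [0,0,0,0,0,0,-1]
    - [0,0,0,0,0,0,-1]
    - [0,0,0,0,0,0,-1]
    - [0,0,0,0,0,0,-1]
    - [0,0,0,0,0,0,-1]
    - [0,0,0,0,0,0,-1]
    - [0,0,0,0,0,0,-1]
  newtons: 20

```text
t: 6.08
position: [0.3965, 0.1993, 0.0113]
tcp_rot: [[0.422, 0.906, 0.0], [0.906, -0.422, 0.004], [0.004, -0.001, -1.0]]
contact_force: [0.1, -0.1, 0.3]
width: 0.0248
```

Call:
carry_out:
  commands:
    - [0,0,0,0,0,0,-1]
    - [0,0,0,0,0,0,-1]
    - [0,0,0,0,0,0,-1]

```text
t: 6.33
position: [0.3965, 0.1993, 0.0114]
tcp_rot: [[0.422, 0.906, 0.001], [0.906, -0.422, 0.004], [0.004, -0.001, -1.0]]
contact_force: [0.4, 0.4, -0.9]
width: 0.0246
```

Run:
```python
from h import *
s=state();print(s["width"])
c=capture("side")
cv2.imwrite("pics/b.png",cv2.resize(c["image"][230:340,190:340,::-1],None,fx=5,fy=5))
```

```text
0.024600757924484483
```

View pics/b.png

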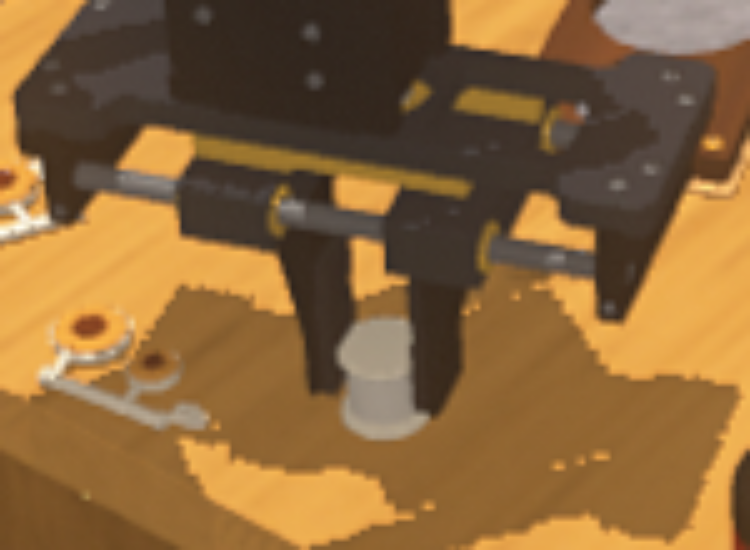

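The crop shows the jaws on the upper flange, with the spool's centre (267,307) nearer the camera than the jaws' centre. The width of 24.6 mm is under 28 mm, so the grip is off centre. I'll open, shift about 7 mm towards the camera and grip again.

Call:
carry_out:
  commands:
    - [0,0,0,0,0,0,0]
    - [0,0,0,0,0,0,0]
    - [0,0,0,0,0,0,0]
    - [0,0,0,-0.3,-0.65,0,0]
    - [0,0,0,0,0,0,0]
    - [0,0,0,0,0,0,-1]
    - [0,0,0,0,0,0,-1]
    - [0,0,0,0,0,0,-1]
    - [0,0,0,0,0,0,-1]
    - [0,0,0,0,0,0,-1]
    - [0,0,0,0,0,0,-1]
    - [0,0,0,0,0,0,-1]

```text
t: 7.38
position: [0.3934, 0.192, 0.0116]
tcp_rot: [[0.422, 0.906, 0.001], [0.906, -0.422, 0.004], [0.004, -0.001, -1.0]]
contact_force: [0.4, 0.5, -0.2]
width: 0.0243
```

Call:
carry_out:
  commands:
    - [0,0,0,0,0,1,-1]
    - [0,0,0,0,0,2,-1]
    - [0,0,0,0,0,2,-1]
    - [0,0,0,0,0,2,-1]
    - [0,0,0,0,0,0,-1]
    - [0,0,0,0,0,0,-1]

```text
t: 7.88
position: [0.3913, 0.1917, 0.0858]
tcp_rot: [[0.422, 0.907, -0.003], [0.907, -0.422, 0.003], [0.002, -0.004, -1.0]]
contact_force: [0.3, 0.1, -1.0]
width: 0.0242
```

Run:
```python
from h import *
s=state();print(s["position"],s["width"],s["contact_force"])
c=capture("side")
x,y=proj(c,s["position"]).astype(int);print(x,y)
cv2.imwrite("pics/c.png",cv2.resize(c["image"][y-65:y+55,x-75:x+75,::-1],None,fx=5,fy=5))
```

```text
[0.39125062 0.19165682 0.08581722] 0.02421226703678163 [ 0.31095872  0.14479401 -0.97581562]
262 269
```

View pics/c.png

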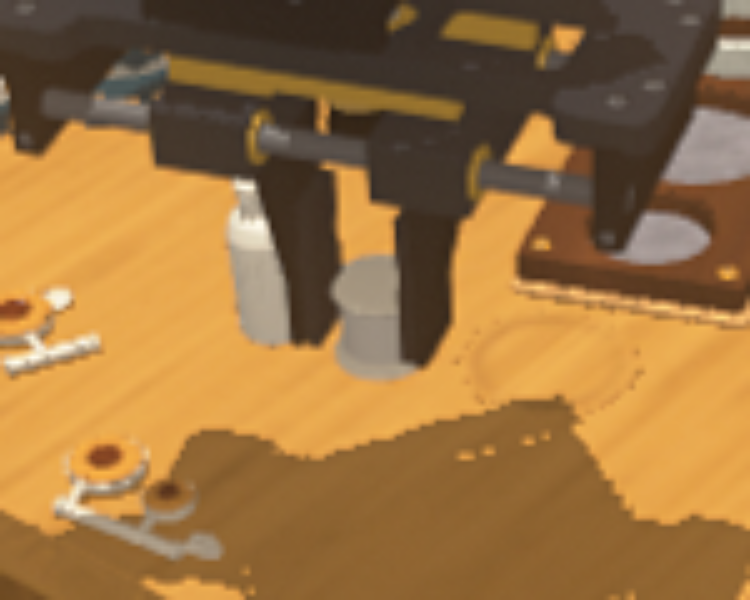

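Run:
```python
from h import *
s=state();c=capture("side")
p=s["position"]
for d in (0,.004,.008):
    q=np.array([p[0]+.422*d,p[1]+.906*d,p[2]+.0146])
    a=np.linspace(0,6.28,60);e=np.array([proj(c,q+.014*np.array([np.cos(t),np.sin(t),0])) for t in a])
    print(d,(e.min(0)-[187,204])*5,(e.max(0)-[187,204])*5)
```

```text
0 [326.38678088 257.833485  ] [424.04948867 314.64331103]
0.004 [331.41778694 250.2691508 ] [428.71931138 306.675523  ]
0.008 [336.41293452 242.75795985] [433.3559342  298.76517228]
```

Call:
carry_out:
  commands:
    - [0,0,0,1.2,1.6,0,-1]
    - [0,0,0,1.75,2.4,0,-1]
    - [0,0,0,1.75,2.4,0,-1]
    - [0,0,0,1.75,2.4,0,-1]
    - [0,0,0,1.75,2.4,0,-1]
    - [0,0,0,1.2,1.6,0,-1]
    - [0,0,0,1,1.35,0,-1]
    - [0,0,0,0,0,0,-1]
    - [0,0,0,0,0,0,-1]
    - [0,0,0,0,0,0,-1]

```text
t: 8.82
position: [0.49, 0.3356, 0.0699]
tcp_rot: [[0.423, 0.906, -0.024], [0.906, -0.424, -0.007], [-0.016, -0.019, -1.0]]
contact_force: [-1.2, -0.5, 0.1]
width: 0.0242
```

Call:
carry_out:
  commands:
    - [0.4,-1.4,0,0.5,-0.15,0,-1]
    - [0,0,0,0,0,0,-1]
    - [0,0,0,0,0,-1,-1]
    - [0,0,0,0,0,-1,-1]
    - [0,0,0,0,0,0,-1]
    - [0,0,0,0,0,0,-1]

```text
t: 9.32
position: [0.4905, 0.3297, 0.0449]
tcp_rot: [[0.425, 0.905, -0.007], [0.905, -0.425, -0.004], [-0.006, -0.005, -1.0]]
contact_force: [0.6, -0.1, -0.8]
width: 0.0244
```

Run:
```python
from h import *
s=state();c=capture("side");print(s["position"],s["tcp_rot"][:,2])
cv2.imwrite("pics/d.png",cv2.resize(c["image"][180:300,250:400,::-1],None,fx=5,fy=5))
```

```text
[0.49052339 0.32973053 0.04486579] [-0.00693055 -0.0035262  -0.99996977]
```

View pics/d.png

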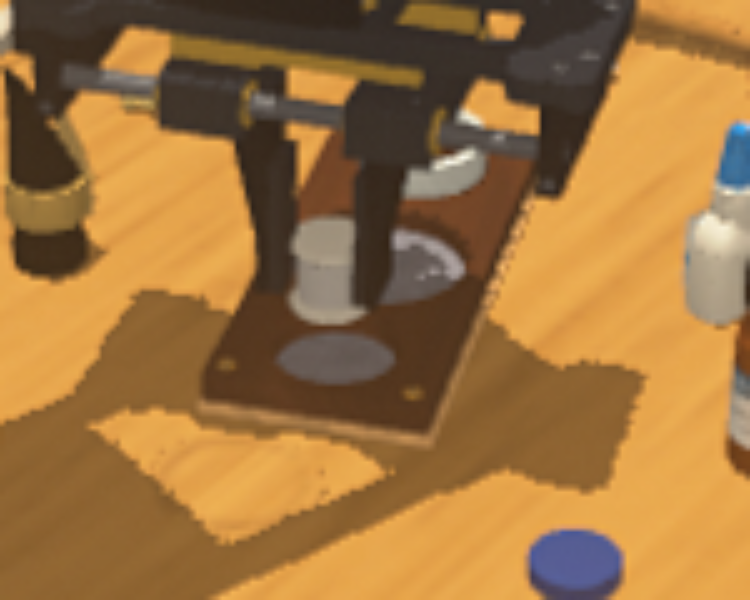

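Crop: the spool hangs level at (330,270). The small well is just below it at (335,360), which is (317,252) in the full picture. I'll check this against the fit.

Run:
```python
from h import *
c=capture("side");print(onz(c,(252/480,317/640),.016), proj(c,[.4953,.3342,.016]))
a=np.linspace(0,6.28,60)
for q in ([.4953,.3342,.016],[.4953,.3342,.006]):
    e=np.array([proj(c,np.array(q)+.022*np.array([np.cos(t),np.sin(t),0])) for t in a]);print((e.min(0)-[250,180])*5,(e.max(0)-[250,180])*5)
```

```text
[0.49189102 0.32234902 0.016     ] [317.90662549 247.95635217]
[275.97356049 304.37963635] [402.98778011 376.42211428]
[276.28663913 327.83110289] [402.6181539  400.28402067]
```

Call:
carry_out:
  commands:
    - [0.2,-0.4,0,0.4,0.2,0,-1]
    - [0,0,0,0,0,0,-1]
    - [0,0,0,0,0,-0.8,-1]
    - [0,0,0,0,0,-0.8,-1]
    - [0,0,0,0,0,-0.6,-1]
    - [0,0,0,0,0,-0.2,-1]
    - [0,0,0,0,0,0,-1]
    - [0,0,0,0,0,0,-1]

```text
t: 10.08
position: [0.4956, 0.3326, 0.0191]
tcp_rot: [[0.425, 0.905, 0.002], [0.905, -0.425, 0.001], [0.002, 0.001, -1.0]]
contact_force: [-0.0, 1.4, -0.8]
width: 0.0243
```

Call:
carry_out:
  commands:
    - [0,0,0,0,0,-0.1,-1]
    - [0,0,0,0,0,0,-0.1]
    - [0,0,0,0,0,0,-0.1]
    - [0,0,0,0,0,0,-0.1]
    - [0,0,0,0,0,0,-0.1]
    - [0,0,0,0,0,2,0.5]
    - [0,0,0,0,0,3,0.5]
    - [0,0,0,0,0,3,0.5]
    - [0,0,0,0,0,3,0.5]
    - [0,0,0,0,0,0,0.5]
    - [0,0,0,0,0,0,0.5]

```text
t: 11.0
position: [0.4942, 0.3318, 0.1328]
tcp_rot: [[0.425, 0.905, 0.001], [0.905, -0.425, 0.0], [0.001, 0.001, -1.0]]
contact_force: [0.8, -0.9, -1.3]
width: 0.0635
```

Call:
carry_out:
  commands:
    - [0,0,0,0.1,-2,0,1]
    - [0,0,0,0.2,-3,0,1]
    - [0,0,0,0.2,-3,0,1]
    - [0,0,0,0.2,-3,0,1]
    - [0,0,0,0.2,-3,0,1]
    - [0,0,0,0.2,-3,0,1]
    - [0,0,0,0.1,-3,0,1]
    - [0,0,0,0.1,-2,0,1]
    - [0,0,0,0,-1.2,0,1]
    - [0,0,0,0,0,0,1]
    - [0,0,0,0,0,0,1]

```text
t: 11.92
position: [0.5032, 0.0912, 0.1268]
tcp_rot: [[0.423, 0.906, -0.003], [0.906, -0.423, 0.002], [0.001, -0.004, -1.0]]
contact_force: [0.1, 1.0, -0.0]
width: 0.0873
```

Run:
```python
from h import *
c=capture("side");save(c,"e");s=state();print(s["position"],s["tcp_rot"][:,2])
cv2.imwrite("pics/e.png",c["image"][150:450,150:550,::-1])
```

```text
[0.50311406 0.09148796 0.12669486] [-0.00328844  0.00180035 -0.99999297]
```

View pics/e.png

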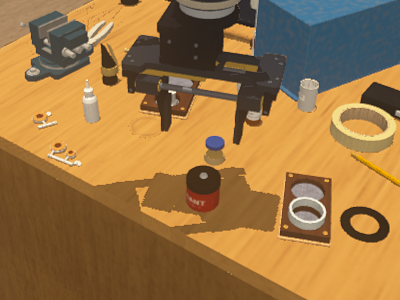

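The spool appears to stand in its well. The tin is under the open jaws, so I descend.

Call:
carry_out:
  commands:
    - [0,0,0,0.5,0.3,-1,1]
    - [0,0,0,0,0,-2,1]
    - [0,0,0,0,0,-2,1]
    - [0,0,0,0,0,-2,1]
    - [0,0,0,0,0,-2,1]
    - [0,0,0,0,0,-1,1]
    - [0,0,0,0,0,-0.6,1]
    - [0,0,0,0,0,0,1]
    - [0,0,0,0,0,0,1]

```text
t: 12.72
position: [0.5086, 0.1044, 0.0167]
tcp_rot: [[0.413, 0.911, -0.001], [0.911, -0.413, 0.004], [0.004, -0.002, -1.0]]
contact_force: [-0.0, -0.2, 0.1]
width: 0.0869
```

Call:
carry_out:
  commands:
    - [0,0,0,0,-0.95,0,1]
    - [0,0,0,0,0,0,1]
    - [0,0,0,0,0,0,-1]
    - [0,0,0,0,0,0,-1]
    - [0,0,0,0,0,0,-1]
    - [0,0,0,0,0,0,-1]
    - [0,0,0,0,0,0,-1]
    - [0,0,0,0,0,0,-1]
    - [0,0,0,0,0,0,-1]
    - [0,0,0,0,0,0,-1]
  newtons: 20

```text
t: 13.55
position: [0.513, 0.0939, 0.0222]
tcp_rot: [[0.413, 0.911, 0.009], [0.911, -0.413, 0.005], [0.008, 0.006, -1.0]]
contact_force: [0.3, -1.3, 0.3]
width: 0.0468
```

Call:
carry_out:
  commands:
    - [0,0,0,0,0,0,-1]
    - [0,0,0,0,0,1,-1]
    - [0,0,0,0,0,2,-1]
    - [0,0,0,0,0,2,-1]
    - [0,0,0,0,0,2,-1]
    - [0,0,0,0,0,2,-1]
    - [0,0,0,0,0,0,-1]
    - [0,0,0,0,0,0,-1]

```text
t: 14.22
position: [0.51, 0.0942, 0.117]
tcp_rot: [[0.413, 0.911, 0.004], [0.911, -0.413, 0.005], [0.006, 0.002, -1.0]]
contact_force: [-0.4, 0.1, -0.2]
width: 0.0479
```

Call:
carry_out:
  commands:
    - [0,0,0,0,1.6,0.2,-1]
    - [0,0,0,0.1,3,0.2,-1]
    - [0,0,0,0.1,3,0.2,-1]
    - [0,0,0,0.1,3,0.2,-1]
    - [0,0,0,0.1,3,0.2,-1]
    - [0,0,0,0.1,3,0.2,-1]
    - [0,0,0,0.1,3,0.2,-1]
    - [0,0,0,0.1,3,0.2,-1]
    - [0,0,0,0.1,3,0,-1]
    - [0,0,0,0.1,2,0,-1]
    - [0,0,0,0,0.7,0,-1]
    - [0,0,0,0,0,0,-1]

```text
t: 15.22
position: [0.5107, 0.3866, 0.1205]
tcp_rot: [[0.417, 0.909, -0.011], [0.909, -0.417, -0.002], [-0.007, -0.009, -1.0]]
contact_force: [0.8, -0.3, -1.2]
width: 0.0476
```

Call:
carry_out:
  commands:
    - [0,0,0,0,0,0,-1]
    - [0,0,0,0,0,0,-1]

```text
t: 15.38
position: [0.5095, 0.385, 0.1183]
tcp_rot: [[0.416, 0.909, -0.014], [0.909, -0.416, -0.005], [-0.011, -0.011, -1.0]]
contact_force: [0.8, -0.3, -0.4]
width: 0.0475
```

Run:
```python
from h import *
c=capture("side");s=state();print(s["position"],s["tcp_rot"][:,2],s["width"])
x,y=proj(c,s["position"]).astype(int);print(x,y)
cv2.imwrite("pics/f.png",cv2.resize(c["image"][y-70:y+110,x-120:x+120,::-1],None,fx=3,fy=3))
```

```text
[0.50952596 0.38458183 0.11822376] [-0.01451264 -0.00533988 -0.99988043] 0.04736369171180087
321 181
```

View pics/f.png

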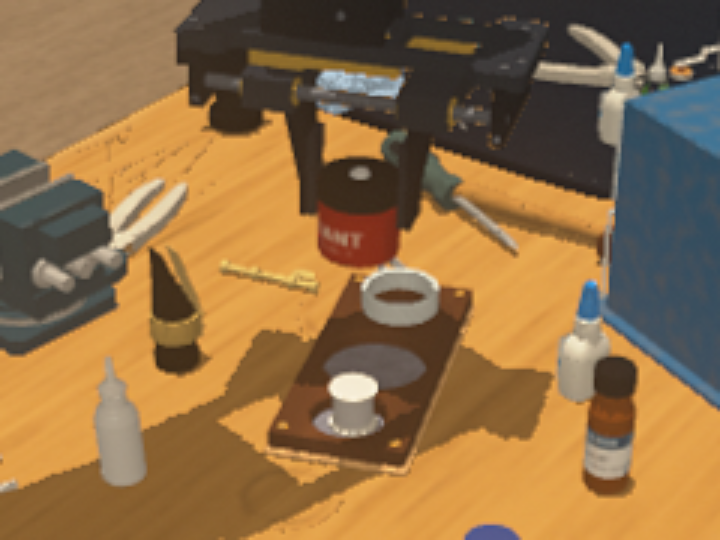

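The spool stands in its well and the tin hangs level. I'll compute the tin's offset from the TCP.

Run:
```python
from h import *
s=state();c=capture("side");p=s["position"];o=np.array([321-120,181-70])
a=np.linspace(0,6.28,90)
for d in (-.008,-.004,0,.004,.008):
  for h in (.029,):
    q=np.array([p[0]+.416*d,p[1]+.909*d,p[2]+h])
    e=np.array([proj(c,q+.024*np.array([np.cos(t),np.sin(t),0])) for t in a])
    q[2]-=.051;b=np.array([proj(c,q+.024*np.array([np.cos(t),np.sin(t),0])) for t in a])
    print(d,((e.min(0)-o)*3).round(),((e.max(0)-o)*3).round(),((b.max(0)-o)*3).round())
for w in ([.5193,.3903],[.5185,.3875]):
    e=np.array([proj(c,np.array([*w,.016])+.032*np.array([np.cos(t),np.sin(t),0])) for t in a]);print(((e.min(0)-o)*3).round(),((e.max(0)-o)*3).round())
```

```text
-0.008 [315. 152.] [402. 192.] [400. 273.]
-0.004 [317. 149.] [403. 188.] [402. 269.]
0 [319. 146.] [405. 185.] [404. 266.]
0.004 [321. 143.] [407. 182.] [405. 262.]
0.008 [323. 140.] [409. 179.] [407. 259.]
[323. 327.] [429. 385.]
[322. 330.] [428. 388.]
```

Call:
carry_out:
  commands:
    - [0.3,-0.8,0,0.9,0.4,0,-1]
    - [0,0,0,0,0,-1.5,-1]
    - [0,0,0,0,0,-1.5,-1]
    - [0,0,0,0,0,-1.5,-1]
    - [0,0,0,0,0,-0.8,-1]
    - [0,0,0,0,0,0,-1]
    - [0,0,0,0,0,0,-1]

```text
t: 16.07
position: [0.5261, 0.3845, 0.0674]
tcp_rot: [[0.424, 0.906, 0.011], [0.906, -0.424, 0.004], [0.008, 0.008, -1.0]]
contact_force: [-0.1, 0.8, -1.0]
width: 0.0477
```

Call:
carry_out:
  commands:
    - [-0.2,0.6,0,-0.7,0.4,0,-1]
    - [0,0,0,0,0,-0.5,-1]
    - [0,0,0,0,0,-0.8,-1]
    - [0,0,0,0,0,-0.8,-1]
    - [0,0,0,0,0,-0.5,-1]
    - [0,0,0,0,0,0,-1]
    - [0,0,0,0,0,0,-1]

```text
t: 16.65
position: [0.5204, 0.39, 0.0422]
tcp_rot: [[0.424, 0.905, 0.004], [0.905, -0.424, 0.003], [0.004, 0.002, -1.0]]
contact_force: [-0.4, -0.1, 0.1]
width: 0.0477
```

Call:
carry_out:
  commands:
    - [0,0,0,0,0,-0.5,-1]
    - [0,0,0,0,0,-0.5,-1]
    - [0,0,0,0,0,-0.2,-1]
    - [0,0,0,0,0,0,-1]
    - [0,0,0,0,0,0,-1]

```text
t: 17.07
position: [0.5204, 0.3899, 0.0287]
tcp_rot: [[0.424, 0.905, 0.004], [0.905, -0.424, 0.003], [0.004, 0.002, -1.0]]
contact_force: [-1.0, 0.1, -1.9]
width: 0.0474
```

Call:
carry_out:
  commands:
    - [0,0,0,0,0,-0.15,-1]
    - [0,0,0,0,0,-0.15,-1]
    - [0,0,0,0,0,0,-1]
    - [0,0,0,0,0,0,-1]

```text
t: 17.4
position: [0.5215, 0.3906, 0.0295]
tcp_rot: [[0.424, 0.906, 0.006], [0.906, -0.424, 0.004], [0.006, 0.003, -1.0]]
contact_force: [-0.5, 0.0, 0.0]
width: 0.048
```

Call:
carry_out:
  commands:
    - [0,0,0,0,0,-0.2,-1]
    - [0,0,0,0,0,-0.2,-1]
    - [0,0,0,0,0,0,-1]

```text
t: 17.65
position: [0.5223, 0.3913, 0.0287]
tcp_rot: [[0.424, 0.906, 0.007], [0.906, -0.424, 0.005], [0.007, 0.004, -1.0]]
contact_force: [0.8, 1.4, 0.2]
width: 0.0477
```

Call:
carry_out:
  commands:
    - [0,0,0,0,0,0,0.5]
    - [0,0,0,0,0,0,0.5]
    - [0,0,0,0,0,0,0.5]
    - [0,0,0,0,0,0,0.5]
    - [0,0,0,0,0,2,0.5]
    - [0,0,0,0,0,3,0.5]
    - [0,0,0,0,0,3,0.5]
    - [0,0,0,0,0,3,0.5]
    - [0,0,0,0,0,0,0.5]
    - [0,0,0,0,0,0,0.5]

```text
t: 18.48
position: [0.5188, 0.389, 0.1373]
tcp_rot: [[0.424, 0.905, -0.0], [0.905, -0.424, 0.0], [0.0, -0.001, -1.0]]
contact_force: [-0.2, -0.7, -0.9]
width: 0.065
```

Call:
carry_out:
  commands:
    - [0,0,0,-1.6,-0.8,0,0.5]
    - [0,0,0,-2.6,-1.2,0,0.5]
    - [0,0,0,-2.6,-1.2,0,0.5]
    - [0,0,0,-2.6,-1.2,0,0.5]
    - [0,0,0,-2.6,-1.2,0,0.5]
    - [0,0,0,-2.2,-1,0,0.5]
    - [0,0,0,-1.2,-0.6,0,0.5]
    - [0,0,0,0,0,0,0.5]
    - [0,0,0,0,0,0,0.5]
    - [0,0,0,0,0,0,0.5]

```text
t: 19.32
position: [0.3558, 0.3112, 0.1274]
tcp_rot: [[0.425, 0.905, -0.008], [0.905, -0.426, -0.004], [-0.007, -0.005, -1.0]]
contact_force: [-0.7, -0.2, 0.2]
width: 0.065
```

Call:
carry_out:
  commands:
    - [0.2,-0.5,0,0.4,0.3,0,0.5]
    - [0,0,0,0,0,-1,0.5]
    - [0,0,0,0,0,-2,0.5]
    - [0,0,0,0,0,-2,0.5]
    - [0,0,0,0,0,-2,0.5]
    - [0,0,0,0,0,-1.5,0.5]
    - [0,0,0,0,0,-0.8,0.5]
    - [0,0,0,0,0,0,0.5]
    - [0,0,0,0,0,0,0.5]

```text
t: 20.07
position: [0.3669, 0.3171, 0.0272]
tcp_rot: [[0.428, 0.904, 0.006], [0.904, -0.428, 0.002], [0.004, 0.004, -1.0]]
contact_force: [-0.3, -0.7, 1.1]
width: 0.0651
```

Call:
carry_out:
  commands:
    - [0,0,0,-0.6,-0.2,0,0.2]
    - [0,0,0,0,0,0,0.2]
    - [0,0,0,0,0,0,0.2]
    - [0,0,0,0,0,0,0.2]

```text
t: 20.4
position: [0.3622, 0.3161, 0.0294]
tcp_rot: [[0.428, 0.904, 0.009], [0.904, -0.428, 0.004], [0.007, 0.006, -1.0]]
contact_force: [0.0, 0.0, 0.2]
width: 0.0532
```

Run:
```python
from h import *
c=capture("side");s=state();p=s["position"];print(p,s["width"])
x,y=proj(c,p).astype(int)
j=s["tcp_rot"][:,1]*s["width"]/2; print([((proj(c,p+k*j)-[x-60,y-60])*5).round() for k in(-1,0,1)])
cv2.imwrite("pics/g.png",cv2.resize(c["image"][y-60:y+50,x-60:x+60,::-1],None,fx=5,fy=5))
```

```text
[0.36247461 0.31626333 0.02959091] 0.05336364632428983
[array([229., 288.]), array([303., 301.]), array([378., 313.])]
```

View pics/g.png

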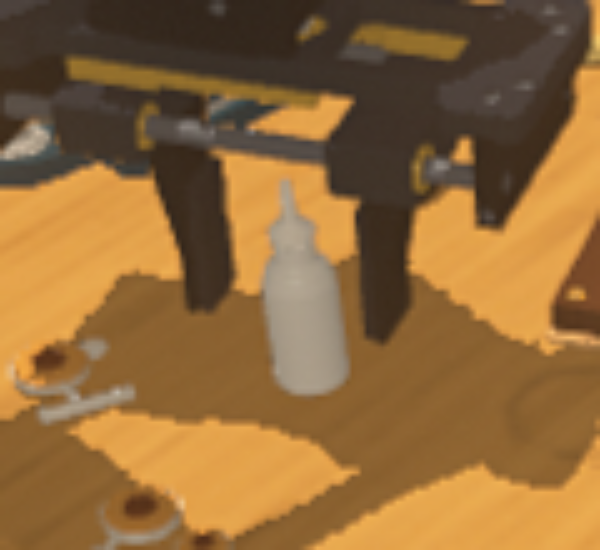

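The bottle stands between the fingers within about 2 mm of centre. I'll close gently.

Call:
carry_out:
  commands:
    - [0,0,0,0,0,0,0]
    - [0,0,0,0,0,0,-0.1]
    - [0,0,0,0,0,0,-0.2]
    - [0,0,0,0,0,0,-0.3]
    - [0,0,0,0,0,0,-0.4]
    - [0,0,0,0,0,0,-0.5]
    - [0,0,0,0,0,0,-1]
    - [0,0,0,0,0,0,-1]
    - [0,0,0,0,0,0,-1]
    - [0,0,0,0,0,0,-1]
    - [0,0,0,0,0,0,-1]
    - [0,0,0,0,0,0,-1]
  newtons: 15

```text
t: 21.45
position: [0.3639, 0.3171, 0.0315]
tcp_rot: [[0.428, 0.904, 0.013], [0.904, -0.428, 0.006], [0.011, 0.009, -1.0]]
contact_force: [0.4, 0.6, 0.8]
width: 0.0237
```

Call:
carry_out:
  commands:
    - [-0.3,0.7,0,0,0,1,-1]
    - [0,0,0,0,0,2,-1]
    - [0,0,0,0,0,2.5,-1]
    - [0,0,0,0,0,2.5,-1]
    - [0,0,0,0,0,2,-1]
    - [0,0,0,0,0,0,-1]
    - [0,0,0,0,0,0,-1]

```text
t: 22.03
position: [0.3605, 0.315, 0.1325]
tcp_rot: [[0.428, 0.904, -0.006], [0.904, -0.428, -0.003], [-0.006, -0.004, -1.0]]
contact_force: [-0.7, -0.3, -1.4]
width: 0.0237
```

Call:
carry_out:
  commands:
    - [0,0,0,1,0.8,0.2,-1]
    - [0,0,0,1.8,1.3,0.2,-1]
    - [0,0,0,2.1,1.5,0.2,-1]
    - [0,0,0,2.1,1.5,0.2,-1]
    - [0,0,0,2.1,1.5,0.2,-1]
    - [0,0,0,2.1,1.5,0.2,-1]
    - [0,0,0,2.1,1.5,0.2,-1]
    - [0,0,0,2.1,1.5,0,-1]
    - [0,0,0,1.7,1.2,0,-1]
    - [0,0,0,1,0.7,0,-1]
    - [0,0,0,0,0,0,-1]
    - [0,0,0,0,0,0,-1]

```text
t: 23.03
position: [0.5403, 0.4448, 0.1215]
tcp_rot: [[0.427, 0.904, -0.03], [0.904, -0.428, -0.019], [-0.03, -0.019, -0.999]]
contact_force: [0.0, -0.3, 0.2]
width: 0.0236
```

Run:
```python
from h import *
c=capture("side");s=state();p=s["position"];print(p,s["width"],s["tcp_rot"].round(3))
x,y=proj(c,p).astype(int);print(x,y)
o=np.array([x-60,y-50]);a=np.linspace(0,6.28,90)
cv2.imwrite("pics/i.png",cv2.resize(c["image"][y-50:y+80,x-60:x+80,::-1],None,fx=5,fy=5))
for w,r,z in (([.5435,.446],.0245,.03),(p[:2],.0125,p[2]-.0305)):
    e=np.array([proj(c,np.array([*w,z])+r*np.array([np.cos(t),np.sin(t),0])) for t in a]);print(((e.min(0)-o)*5).round(),((e.max(0)-o)*5).round())
```

```text
[0.5397436  0.44440449 0.12110734] 0.023749877857916712 [[ 0.427  0.904 -0.031]
 [ 0.904 -0.428 -0.019]
 [-0.03  -0.02  -0.999]]
333 162
[241. 438.] [371. 505.]
[265. 314.] [334. 347.]
```

View pics/i.png

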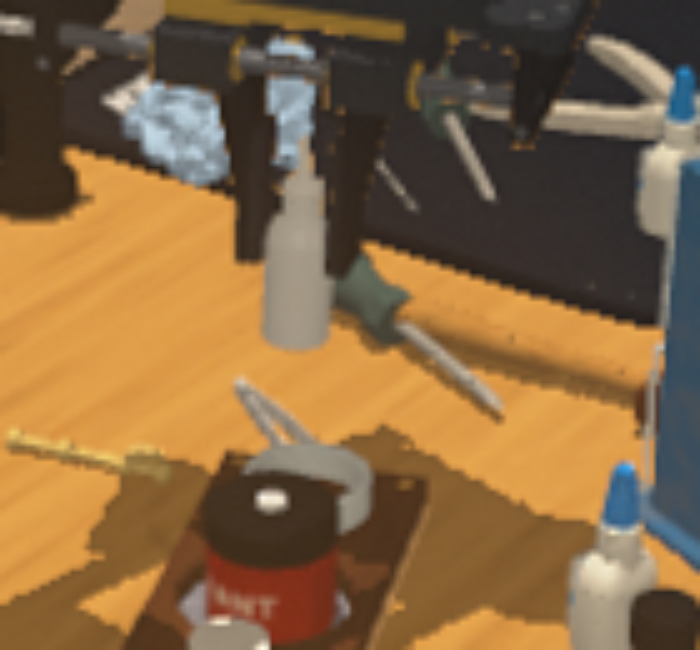

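The bottle hangs at (297,270) and the collar is at (308,475). Prediction and picture agree to about 2 mm. The tin stands in its well.

Call:
carry_out:
  commands:
    - [0.6,-0.9,0,0.4,0,0,-1]
    - [0.5,-0.8,0,0,0,0,-1]
    - [0,0,0,0,0,-1.2,-1]
    - [0,0,0,0,0,-1.2,-1]
    - [0,0,0,0,0,-1,-1]
    - [0,0,0,0,0,-0.6,-1]
    - [0,0,0,0,0,0,-1]
    - [0,0,0,0,0,0,-1]

```text
t: 23.75
position: [0.5393, 0.4415, 0.0744]
tcp_rot: [[0.428, 0.904, -0.002], [0.904, -0.428, -0.001], [-0.002, -0.002, -1.0]]
contact_force: [0.7, 0.4, 0.1]
width: 0.0233
```

Call:
carry_out:
  commands:
    - [0,0,0,0.4,0.35,0,-1]
    - [0,0,0,0,0,0,-1]
    - [0,0,0,0,0,-0.6,-1]
    - [0,0,0,0,0,-0.9,-1]
    - [0,0,0,0,0,-0.9,-1]
    - [0,0,0,0,0,-0.7,-1]
    - [0,0,0,0,0,-0.4,-1]
    - [0,0,0,0,0,0,-1]
    - [0,0,0,0,0,0,-1]

```text
t: 24.5
position: [0.5453, 0.4463, 0.0374]
tcp_rot: [[0.427, 0.904, 0.001], [0.904, -0.427, 0.001], [0.001, 0.0, -1.0]]
contact_force: [-1.8, -0.7, 4.8]
width: 0.0239
```

Call:
carry_out:
  commands:
    - [0,0,0,0,0,0,-0.3]
    - [0,0,0,0,0,0,-0.2]
    - [0,0,0,0,0,0,0.1]
    - [0,0,0,0,0,0,0.1]
    - [0,0,0,0,0,0,0.1]
    - [0,0,0,0,0,1,0.1]
    - [0,0,0,0,0,2.5,0.1]
    - [0,0,0,0,0,3.5,0.1]
    - [0,0,0,0,0,3.5,0.1]
    - [0,0,0,0,0,0,0.1]
    - [0,0,0,0,0,0,0.1]

```text
t: 25.42
position: [0.543, 0.4449, 0.148]
tcp_rot: [[0.427, 0.904, -0.003], [0.904, -0.427, -0.001], [-0.002, -0.002, -1.0]]
contact_force: [-0.7, -1.4, -0.8]
width: 0.0479
```

Call:
carry_out:
  commands:
    - [0,0,0,0.7,-1.3,0.2,0.5]
    - [0,0,0,1.3,-2.6,0.2,0.5]
    - [0,0,0,1.3,-2.6,0.2,0.5]
    - [0,0,0,1.3,-2.6,0.2,0.5]
    - [0,0,0,1.3,-2.6,0.2,0.5]
    - [0,0,0,1.3,-2.6,0,0.5]
    - [0,0,0,1,-2.2,0,0.5]
    - [0,0,0,0.6,-1.3,0,0.5]
    - [0,0,0,0,0,0,0.5]
    - [0,0,0,0,0,0,0.5]
    - [0,0,0,0,0,0,0.5]

```text
t: 26.33
position: [0.632, 0.2503, 0.1531]
tcp_rot: [[0.427, 0.904, -0.011], [0.904, -0.427, -0.005], [-0.009, -0.007, -1.0]]
contact_force: [0.1, -0.0, -0.9]
width: 0.0653
```

Call:
carry_out:
  commands:
    - [0.2,-0.6,0,-0.1,1.5,-1,0.5]
    - [0,0,0,0,0,-1.8,0.5]
    - [0,0,0,0,0,-1.5,0.5]
    - [0,0,0,0,0,-1,0.5]
    - [0,0,0,0,0,0,0.5]
    - [0,0,0,0,0,0,0.5]

```text
t: 26.83
position: [0.6278, 0.2714, 0.0976]
tcp_rot: [[0.421, 0.907, -0.001], [0.907, -0.421, -0.0], [-0.001, -0.001, -1.0]]
contact_force: [-0.6, -0.4, 0.5]
width: 0.0651
```

Call:
carry_out:
  commands:
    - [0,0,0,0.25,-0.45,0,0.5]
    - [0,0,0,0,0,0,0.5]
    - [0,0,0,0,0,-1.2,0.4]
    - [0,0,0,0,0,-1.8,0.4]
    - [0,0,0,0,0,-1.8,0.3]
    - [0,0,0,0,0,-1.2,0.3]
    - [0,0,0,0,0,-0.6,0.2]
    - [0,0,0,0,0,0,0.2]
    - [0,0,0,0,0,0,0.2]

```text
t: 27.58
position: [0.634, 0.2674, 0.0328]
tcp_rot: [[0.421, 0.907, 0.008], [0.907, -0.421, 0.002], [0.005, 0.006, -1.0]]
contact_force: [-0.6, -1.4, 1.0]
width: 0.0531
```

Run:
```python
from h import *
c=capture("side");s=state();p=s["position"];print(p,s["width"])
x,y=proj(c,p).astype(int)
print([((proj(c,[.6305,.267,z])-[x-60,y-60])*5).round() for z in(0,p[2],.08)],((proj(c,p)-[x-60,y-60])*5).round(),((proj(c,p-[0,0,p[2]])-[x-60,y-60])*5).round())
cv2.imwrite("pics/j.png",cv2.resize(c["image"][y-60:y+50,x-60:x+60,::-1],None,fx=5,fy=5))
```

```text
[0.63395236 0.26748026 0.03287217] 0.05271068727636558
[array([285., 386.]), array([293., 306.]), array([305., 187.])] [303. 305.] [295. 384.]
```

View pics/j.png

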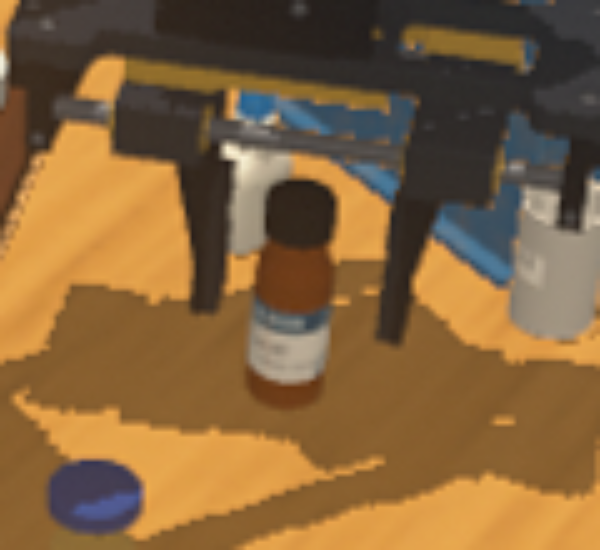

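The bottle's base is at (285,387), and the TCP is about 3.5 mm to the right of it. I'll correct this and close.

Call:
carry_out:
  commands:
    - [0,0.4,0,-0.35,0,-0.2,0.2]
    - [0,0,0,0,0,0,0]
    - [0,0,0,0,0,0,-0.1]
    - [0,0,0,0,0,0,-0.2]
    - [0,0,0,0,0,0,-0.3]
    - [0,0,0,0,0,0,-0.4]
    - [0,0,0,0,0,0,-1]
    - [0,0,0,0,0,0,-1]
    - [0,0,0,0,0,0,-1]
    - [0,0,0,0,0,0,-1]
    - [0,0,0,0,0,0,-1]
    - [0,0,0,0,0,0,-1]
  newtons: 18

```text
t: 28.63
position: [0.6328, 0.2684, 0.0352]
tcp_rot: [[0.421, 0.907, 0.007], [0.907, -0.421, 0.004], [0.007, 0.004, -1.0]]
contact_force: [0.6, -1.0, 0.8]
width: 0.0257
```

Call:
carry_out:
  commands:
    - [0,0,0,0,0,1,-1]
    - [0,0,0,0,0,2,-1]
    - [0,0,0,0,0,2.5,-1]
    - [0,0,0,0,0,2.5,-1]
    - [0,0,0,0,0,1.5,-1]
    - [0,0,0,0,0,0,-1]
    - [0,0,0,0,0,0,-1]

```text
t: 29.22
position: [0.6306, 0.2677, 0.1354]
tcp_rot: [[0.421, 0.907, 0.003], [0.907, -0.421, 0.003], [0.004, 0.002, -1.0]]
contact_force: [-0.4, -0.1, -0.3]
width: 0.0253
```

Call:
carry_out:
  commands:
    - [0,0,0,0,-1.2,0.2,-1]
    - [0,0,0,0.1,-2.2,0.2,-1]
    - [0,0,0,0.1,-2.5,0.2,-1]
    - [0,0,0,0.1,-2.5,0.2,-1]
    - [0,0,0,0.1,-2.5,0.2,-1]
    - [0,0,0,0.1,-2.5,0.2,-1]
    - [0,0,0,0.1,-2.5,0.1,-1]
    - [0,0,0,0,-2.5,0,-1]
    - [0,0,0,0,-2,0,-1]
    - [0,0,0,0,-1.3,0,-1]
    - [0,0,0,0,-0.8,0,-1]
    - [0,0,0,0,0,0,-1]

```text
t: 30.22
position: [0.6248, 0.0252, 0.1332]
tcp_rot: [[0.419, 0.908, -0.02], [0.908, -0.419, -0.0], [-0.009, -0.018, -1.0]]
contact_force: [-0.4, -0.4, -1.2]
width: 0.0254
```

Call:
carry_out:
  commands:
    - [0,0,0,0,0,0,-1]
    - [0,0,0,0,0,0,-1]

```text
t: 30.38
position: [0.6241, 0.0256, 0.1321]
tcp_rot: [[0.42, 0.907, -0.022], [0.907, -0.42, 0.001], [-0.009, -0.02, -1.0]]
contact_force: [0.5, 0.7, -0.3]
width: 0.0257
```

Run:
```python
from h import *
c=capture("side");s=state();p=s["position"];print(p,s["width"],s["tcp_rot"].round(3))
x,y=proj(c,p).astype(int);print(x,y)
o=np.array([x-70,y-50]);a=np.linspace(0,6.28,90)
cv2.imwrite("pics/k.png",cv2.resize(c["image"][y-50:y+100,x-70:x+90,::-1],None,fx=4,fy=4))
for w,r,z in (([.6367,.026],.025,.03),([.6572,.0778],.024,.016),(p[:2],.013,p[2]-.0345)):
    e=np.array([proj(c,np.array([*w,z])+r*np.array([np.cos(t),np.sin(t),0])) for t in a]);print(((e.min(0)-o)*4).round(),((e.max(0)-o)*4).round())
```

```text
[0.62402912 0.02593174 0.13209403] 0.0252692330850672 [[ 0.42   0.907 -0.022]
 [ 0.908 -0.42   0.001]
 [-0.009 -0.02  -1.   ]]
457 300
[204. 383.] [354. 489.]
[212. 309.] [348. 401.]
[227. 260.] [310. 314.]
```

View pics/k.png

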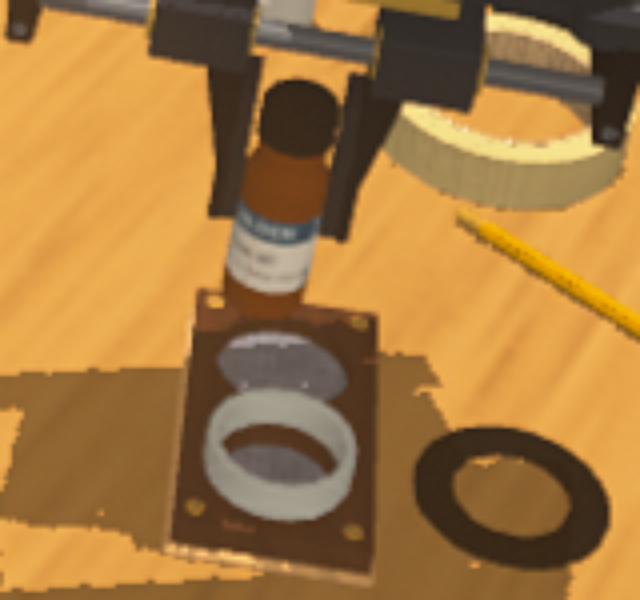

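The bottle hangs at (280,210) and the collar is at (280,455). The agreement is within about 1.5 mm.

Call:
carry_out:
  commands:
    - [0,-0.7,0,0.7,0,0,-1]
    - [0,-0.6,0,0.6,0,0,-1]
    - [0,0,0,0,0,-1,-1]
    - [0,0,0,0,0,-1.2,-1]
    - [0,0,0,0,0,-1.2,-1]
    - [0,0,0,0,0,-0.7,-1]
    - [0,0,0,0,0,0,-1]
    - [0,0,0,0,0,0,-1]

```text
t: 31.1
position: [0.6376, 0.0309, 0.0852]
tcp_rot: [[0.414, 0.91, 0.001], [0.91, -0.414, 0.002], [0.002, 0.001, -1.0]]
contact_force: [0.1, 0.4, -0.5]
width: 0.0258
```

Call:
carry_out:
  commands:
    - [0,0,0,0,-0.5,0,-1]
    - [0,0,0,0,0,0,-1]
    - [0,0,0,0,0,-0.7,-1]
    - [0,0,0,0,0,-0.8,-1]
    - [0,0,0,0,0,-0.4,-1]
    - [0,0,0,0,0,0,-1]
    - [0,0,0,0,0,0,-1]

```text
t: 31.68
position: [0.638, 0.0247, 0.0648]
tcp_rot: [[0.415, 0.91, 0.002], [0.91, -0.415, 0.002], [0.002, 0.001, -1.0]]
contact_force: [-0.6, 0.3, -0.3]
width: 0.0258
```

Call:
carry_out:
  commands:
    - [0,0,0,0,0,-0.7,-1]
    - [0,0,0,0,0,-0.8,-1]
    - [0,0,0,0,0,-0.6,-1]
    - [0,0,0,0,0,-0.3,-1]
    - [0,0,0,0,0,0,-1]
    - [0,0,0,0,0,0,-1]

```text
t: 32.18
position: [0.6388, 0.0249, 0.0406]
tcp_rot: [[0.414, 0.91, 0.004], [0.91, -0.414, 0.002], [0.003, 0.003, -1.0]]
contact_force: [-0.6, -0.5, 2.0]
width: 0.0256
```

Call:
carry_out:
  commands:
    - [0,0,0,0,0,-0.1,-1]
    - [0,0,0,0,0,0,-0.3]
    - [0,0,0,0,0,0,-0.2]
    - [0,0,0,0,0,0,0.1]
    - [0,0,0,0,0,0,0.1]
    - [0,0,0,0,0,0,0.1]
    - [0,0,0,0,0,1,0.1]
    - [0,0,0,0,0,2.5,0.1]
    - [0,0,0,0,0,3,0.1]
    - [0,0,0,0,0,3,0.1]
    - [0,0,0,0,0,0,0.1]
    - [0,0,0,0,0,0,0.1]

```text
t: 33.18
position: [0.6358, 0.0253, 0.1381]
tcp_rot: [[0.414, 0.91, -0.002], [0.91, -0.414, 0.002], [0.001, -0.003, -1.0]]
contact_force: [-0.6, 0.7, -0.9]
width: 0.0476
```

Call:
carry_out:
  commands:
    - [0,0,0,-0.7,1.2,0,0.5]
    - [0,0,0,-1.4,2.4,0,0.5]
    - [0,0,0,-1.4,2.4,0,0.5]
    - [0,0,0,-1.4,2.4,0,0.5]
    - [0,0,0,-1.4,2.4,0,0.5]
    - [0,0,0,-1.2,2,0,0.5]
    - [0,0,0,-0.9,1.4,0,0.5]
    - [0,0,0,-0.5,0.8,0,0.5]
    - [0,0,0,0,0,0,0.5]
    - [0,0,0,0,0,0,0.5]
    - [0,0,0,0,0,0,0.5]

```text
t: 34.1
position: [0.5325, 0.1844, 0.1301]
tcp_rot: [[0.415, 0.91, -0.015], [0.91, -0.415, 0.001], [-0.005, -0.014, -1.0]]
contact_force: [0.3, -0.9, 0.1]
width: 0.0655
```

Call:
carry_out:
  commands:
    - [0,-0.8,0,1,-0.5,0,0.5]
    - [0,0,0,0,0,-1.5,0.5]
    - [0,0,0,0,0,-2,0.5]
    - [0,0,0,0,0,-2,0.5]
    - [0,0,0,0,0,-1,0.5]
    - [0,0,0,0,0,0,0.5]
    - [0,0,0,0,0,0,0.5]

```text
t: 34.68
position: [0.5519, 0.1714, 0.0646]
tcp_rot: [[0.423, 0.906, 0.01], [0.906, -0.423, -0.0], [0.004, 0.009, -1.0]]
contact_force: [0.4, 0.2, 0.8]
width: 0.0654
```

Call:
carry_out:
  commands:
    - [0,0.5,0,-0.8,0.8,0,0.5]
    - [0,0,0,0,0,0,0.5]
    - [0,0,0,0,0,-1,0.5]
    - [0,0,0,0,0,-1,0.4]
    - [0,0,0,0,0,-1.2,0.4]
    - [0,0,0,0,0,-1,0.4]
    - [0,0,0,0,0,-0.7,0.4]
    - [0,0,0,0,0,0,0.4]
    - [0,0,0,0,0,0,0.4]

```text
t: 35.43
position: [0.5456, 0.1802, 0.0137]
tcp_rot: [[0.423, 0.906, 0.006], [0.906, -0.423, 0.001], [0.003, 0.005, -1.0]]
contact_force: [-0.5, 1.1, -0.2]
width: 0.0606
```

Run:
```python
from h import *
c=capture("side");s=state();p=s["position"];print(p,s["width"])
x,y=proj(c,p).astype(int)
print([((proj(c,[.5435,.1795,z])-[x-70,y-60])*5).round() for z in(0,.036)],[((proj(c,[p[0],p[1],z])-[x-70,y-60])*5).round() for z in(0,.036)])
cv2.imwrite("pics/l.png",cv2.resize(c["image"][y-60:y+50,x-70:x+70,::-1],None,fx=5,fy=5))
```

```text
[0.54526267 0.18012194 0.01362446] 0.06120525943059449
[array([344., 338.]), array([349., 247.])] [array([349., 336.]), array([354., 245.])]
```

View pics/l.png

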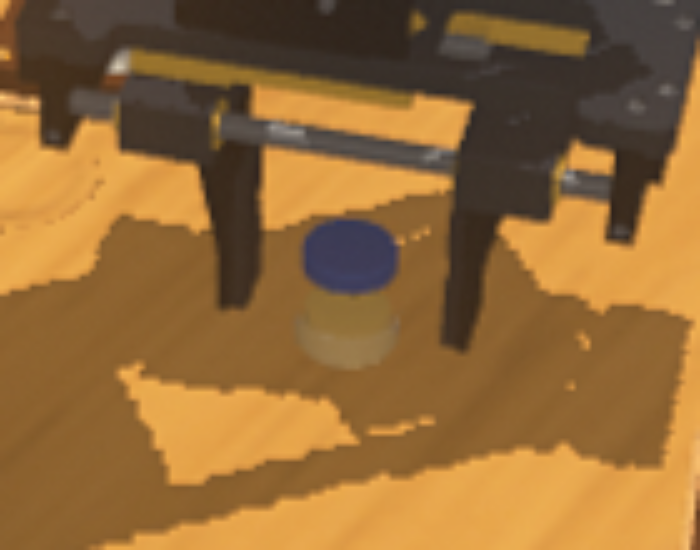

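The lid is at (350,250), within about 2 mm of the TCP. I close and lift.

Call:
carry_out:
  commands:
    - [0,0.3,0,-0.15,-0.1,-0.1,0]
    - [0,0,0,0,0,0,-0.05]
    - [0,0,0,0,0,0,-0.15]
    - [0,0,0,0,0,0,-0.25]
    - [0,0,0,0,0,0,-1]
    - [0,0,0,0,0,0,-1]
    - [0,0,0,0,0,0,-1]
    - [0,0,0,0,0,0,-1]
    - [0,0,0,0,0,0,-1]
    - [0,0,0,0,0,0,-1]
  newtons: 18

```text
t: 36.32
position: [0.5456, 0.1792, 0.0149]
tcp_rot: [[0.423, 0.906, 0.004], [0.906, -0.423, 0.001], [0.003, 0.003, -1.0]]
contact_force: [0.1, 0.1, -0.2]
width: 0.0301
```

Call:
carry_out:
  commands:
    - [0,0,0,0,0,1,-1]
    - [0,0,0,0,0,2,-1]
    - [0,0,0,0,0,2.5,-1]
    - [0,0,0,0,0,2.5,-1]
    - [0,0,0,0,0,1.5,-1]
    - [0,0,0,0,0,0,-1]
    - [0,0,0,0,0,0,-1]

```text
t: 36.9
position: [0.5433, 0.1789, 0.1157]
tcp_rot: [[0.423, 0.906, 0.001], [0.906, -0.423, 0.001], [0.001, 0.0, -1.0]]
contact_force: [-0.5, -0.5, 0.6]
width: 0.0304
```

Call:
carry_out:
  commands:
    - [0,0,0,1,-0.9,0.3,-1]
    - [0,0,0,1.7,-1.5,0.3,-1]
    - [0,0,0,1.9,-1.7,0.3,-1]
    - [0,0,0,1.9,-1.7,0.3,-1]
    - [0,0,0,1.9,-1.7,0.2,-1]
    - [0,0,0,1.5,-1.3,0,-1]
    - [0,0,0,1,-0.8,0,-1]
    - [0,0,0,0.5,-0.4,0,-1]
    - [0,0,0,0,0,0,-1]
    - [0,0,0,0,0,0,-1]
    - [0,0,0,0,0,0,-1]

```text
t: 37.82
position: [0.6587, 0.0675, 0.1171]
tcp_rot: [[0.423, 0.906, -0.017], [0.906, -0.423, -0.001], [-0.008, -0.015, -1.0]]
contact_force: [-0.4, 0.6, -0.6]
width: 0.0309
```

Run:
```python
from h import *
c=capture("side");s=state();p=s["position"];print(p,s["width"],s["tcp_rot"].round(3))
x,y=proj(c,p).astype(int);print(x,y)
o=np.array([x-70,y-50]);a=np.linspace(0,6.28,90)
cv2.imwrite("pics/m.png",cv2.resize(c["image"][y-50:y+100,x-70:x+90,::-1],None,fx=4,fy=4))
for w,r,z in (([.6572,.0778],.024,.016),(p[:2],.016,p[2]-.0149),(p[:2],.0145,p[2]+.0211)):
    e=np.array([proj(c,np.array([*w,z])+r*np.array([np.cos(t),np.sin(t),0])) for t in a]);print(((e.min(0)-o)*4).round(),((e.max(0)-o)*4).round())
```

```text
[0.65834543 0.06770691 0.11699376] 0.030434376219634473 [[ 0.422  0.906 -0.017]
 [ 0.906 -0.422 -0.001]
 [-0.009 -0.015 -1.   ]]
470 287
[160. 361.] [296. 453.]
[226. 207.] [323. 267.]
[245. 124.] [335. 178.]
```

View pics/m.png

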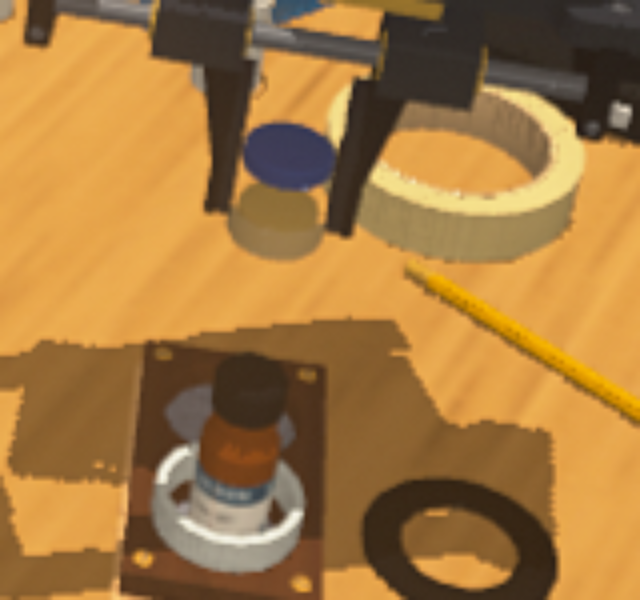

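The oil bottle stands upright in its collar. The jar hangs level at (278,190), and its well is half hidden at (230,410).

Call:
carry_out:
  commands:
    - [0,-1,0,0,0.8,0,-1]
    - [0,0,0,0,0,0,-1]
    - [0,0,0,0,0,-1,-1]
    - [0,0,0,0,0,-1.5,-1]
    - [0,0,0,0,0,-1.5,-1]
    - [0,0,0,0,0,-1,-1]
    - [0,0,0,0,0,-0.6,-1]
    - [0,0,0,0,0,0,-1]
    - [0,0,0,0,0,0,-1]

```text
t: 38.62
position: [0.6555, 0.082, 0.058]
tcp_rot: [[0.416, 0.909, 0.004], [0.909, -0.416, -0.001], [0.001, 0.004, -1.0]]
contact_force: [0.2, 0.0, -0.1]
width: 0.0304
```

Call:
carry_out:
  commands:
    - [0,0.2,0,0.2,-0.55,0,-1]
    - [0,0,0,0,0,0,-1]
    - [0,0,0,0,0,-0.7,-1]
    - [0,0,0,0,0,-0.7,-1]
    - [0,0,0,0,0,-0.4,-1]
    - [0,0,0,0,0,0,-1]
    - [0,0,0,0,0,0,-1]

```text
t: 39.2
position: [0.6599, 0.0755, 0.041]
tcp_rot: [[0.416, 0.909, 0.004], [0.909, -0.416, -0.001], [0.001, 0.004, -1.0]]
contact_force: [-0.4, 0.4, -0.1]
width: 0.0302
```

Call:
carry_out:
  commands:
    - [0,0.2,0,-0.2,0.1,0,-1]
    - [0,0,0,0,0,-0.6,-1]
    - [0,0,0,0,0,-0.6,-1]
    - [0,0,0,0,0,-0.5,-1]
    - [0,0,0,0,0,-0.2,-1]
    - [0,0,0,0,0,0,-1]
    - [0,0,0,0,0,0,-1]

```text
t: 39.78
position: [0.6577, 0.0768, 0.0202]
tcp_rot: [[0.416, 0.909, 0.001], [0.909, -0.416, -0.001], [-0.0, 0.001, -1.0]]
contact_force: [-0.7, 0.0, 3.6]
width: 0.0305
```

Contact with the floor at 3.6 N. I release and retreat.

Call:
carry_out:
  commands:
    - [0,0,0,0,0,0,0.2]
    - [0,0,0,0,0,0,0.2]
    - [0,0,0,0,0,0,0.2]
    - [0,0,0,0,0,0,0.2]
    - [0,0,0,0,0,2,0.2]
    - [0,0,0,0,0,3,0.2]
    - [0,0,0,0,0,3,0.2]
    - [0,0,0,0,0,3,0.2]
    - [0,0,0,0,0,3,0.2]
    - [0,0,0,0,0,3,0.2]
    - [0,0,0,0,0,0,0.2]
    - [0,0,0,0,0,0,0.2]

```text
t: 40.78
position: [0.6537, 0.0768, 0.1958]
tcp_rot: [[0.416, 0.909, -0.004], [0.909, -0.416, -0.001], [-0.002, -0.003, -1.0]]
contact_force: [-0.0, 0.2, -0.7]
width: 0.0523
```

Call:
carry_out:
  commands:
    - [0,0,0,-2,-2,2,0.2]
    - [0,0,0,-3,-2.5,2,0.2]
    - [0,0,0,-3,-2.5,1,0.2]
    - [0,0,0,-3,-2.5,0,0.2]
    - [0,0,0,-2,-2,0,0.2]
    - [0,0,0,0,0,0,0.2]
    - [0,0,0,0,0,0,0.2]

```text
t: 41.37
position: [0.5167, -0.0406, 0.2412]
tcp_rot: [[0.414, 0.91, -0.009], [0.91, -0.414, -0.001], [-0.004, -0.008, -1.0]]
contact_force: [-0.7, -0.5, 0.2]
width: 0.0521
```

Run:
```python
from h import *
a=capture("side");b=capture("top");print(state()["position"])
A=cv2.resize(a["image"][180:400,220:500],(560,440),interpolation=cv2.INTER_CUBIC)
cv2.imwrite("pics/n.png",A[:,:,::-1])
cv2.imwrite("pics/o.png",cv2.resize(b["image"][110:320,160:460,::-1],None,fx=2.6,fy=2.6,interpolation=cv2.INTER_CUBIC))
```

```text
[ 0.51740996 -0.03996343  0.24111916]
```

View pics/n.png

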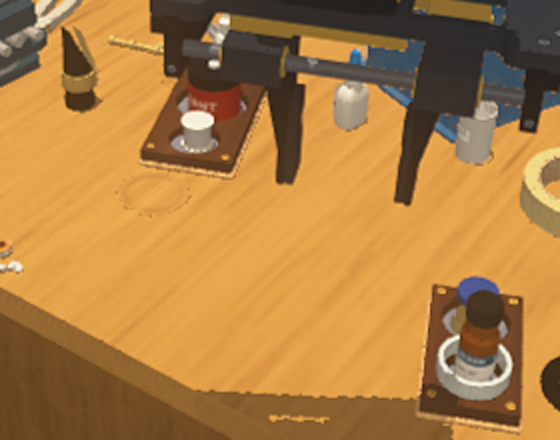

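View pics/o.png

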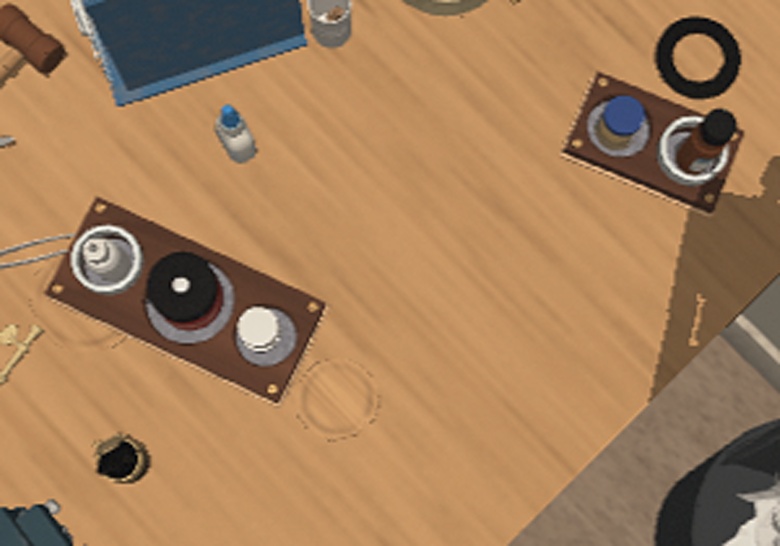

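The side crop shows the spool, tin, oil bottle and jar upright in their wells, with the glue bottle and mouthpiece not moved. The top crop shows all five in the right wells. The flux bottle's spout points away from the camera, as parallax gives for an upright bottle. The arm is clear, so I hand in.

```bash
python3 -c "
from cell import *
print(finish_job(), state()['t'])"
```

```text
the job is handed in; nothing more can be done
the job is handed in; nothing more can be done
```

Both kits are made up and handed in at about 41.5 s, inside the 109 s limit. I placed the spool, red tin and flux bottle on the longer board, then the oil bottle and grease jar on the shorter one, each in its own well.

- **Final pictures:** the top and side views show all five things upright in the right wells. The glue bottle and mouthpiece look unmoved, and the gripper was empty and clear of everything. In the side view the arm hid the flux bottle, so that one was checked only from the top.
- **Forces:** readings stayed under about 5 N at every step I saw. The flux bottle and jar showed contact with the well floor (4.8 and 3.6 N), and the oil bottle a weaker 2 N. For the spool and tin I relied on height and the pictures.
- **Disagreements:**
  - The two cameras differed by 2–4 mm, so I corrected from the close side views.
  - The jaws read 1–4 mm under most of the parts' stated sizes. For the spool (24.3 against 28 mm) I gripped again, with no change; it was then lifted and placed without trouble.

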